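# Seat a watch glass on a two-key press

## Task

Seat the glass of the watch that lies in the small bench press: press the press's two large keys together, one under each fingertip, fully down, and hold both down for three seconds. Then let go of both keys and move clear. Nothing is to be picked up: do not press the small button between the keys, and leave the watch and the things standing around where they are.

Things in the scene. Friction and masses are not known exactly. Their poses are not given: they have to be found in the camera images.
- press_unit: the two-key bench press, fixed to the bench: a base plate 220 (x) by 130 (y) by 12 mm, a grey key box 62 (x) by 116 (y) mm with its top at 42 mm at the front, and behind it a press column and arm up to 123 mm high (arm front 73 mm behind the line of the keys, cylinder 80 mm). Origin on the bench under the middle between the two large keys; own x points from the keys to the press column (away from the robot), y to the left along the line of the keys, z up.
- key_left_top (a point): centre of the top of the left large key (moves with it): a round flat black cap 28 mm across, on a steel stem, 30 mm left (+y of the press) of the unit's origin, 60 mm above the bench when up. The two large keys are 60 mm apart, centre to centre.
- key_right_top (a point): the same for the right large key, 30 mm to the right (-y of the press) of the unit's origin
- key_left (a joint): how far the left key is pressed: 0 up, 0.008 m fully down on its stop. Sprung: it starts down at 1.5 N and takes 4.3 N to hold fully down, springing up by itself.
- key_right (a joint): how far the right key is pressed: 0 up, 0.008 m fully down on its stop; the same spring
- small_button_top (a point): top of the small setting button half-way between the large keys, 12 mm across, only 7 mm above the box (49 mm above the bench); not to be pressed. The large keys' tops are still 52 mm above the bench when fully down.
- small_button (a joint): how far the small button is pressed, 0 up to 0.003 m
- watch_in_press: steel watch head, 44x37x10 mm, lying loose on the white cushion under the ram (18 mm above the bench); origin at the centre of its underside
- driver_stand: white round stand of small screwdrivers, 68 mm wide, 94 high, behind and left of the keys; a bystander, loose; origin at the centre of its underside
- oil_cups: dark block of four oil cups, 30x94x23 mm, left of the key box, its length along the side of the press; a bystander, loose; origin at the centre of its underside
- watch_head_1: spare steel watch head without strap, 47x40x10 mm, right of the key box; a bystander, loose; origin at the centre of its underside
- loupe_b: black eye loupe, 35 mm wide, 29 high, right of the press; a bystander, loose; origin at the centre of its underside
- blower_red: rubber dust blower standing on its foot, 60 mm wide, 95 high, behind and right of the keys; a bystander, loose; origin at the centre of its underside
- tape_roll: roll of tape lying flat, 52 mm wide, 15 high, well to the right; a bystander, loose; origin at the centre of its underside
- dust_dome_a: parts tray under a clear dome, 68 mm wide, 58 high, well to the left; a bystander, loose; origin at the centre of its underside
- cushion_top (a point): centre of the top of the white cushion, 62 mm wide with a rim 4 mm high, on which the watch lies
- ram_left_foot (a point): underside of the left half of the split ram, a black pad 24x13 mm on a steel rod, over the watch, 100 mm behind the line of the keys and 7.5 mm to +y of the press's middle. The left key alone drives it: 40.5 mm above the bench with the key up, 28.5 mm (on the watch, whose top is at 28 mm) with the key fully down. Nothing to touch.
- ram_right_foot (a point): underside of the right half of the split ram, a black pad 24x13 mm on a steel rod, over the watch, 100 mm behind the line of the keys and 7.5 mm to -y of the press's middle. The right key alone drives it: 40.5 mm above the bench with the key up, 28.5 mm (on the watch, whose top is at 28 mm) with the key fully down. Nothing to touch.

How it is judged:
By the outcome, as a careful person would: the job done as asked, in the order asked, and still so for the second after the job is handed in, with the robot touching nothing.
It also fails if it takes over 40 s, if anything falls off the work surface, if the arm or the gripper's body presses on something with over 40 N, if the wrist force passes 120 N, or if a joint passes its speed limit or range.

## Robot

A 7-joint arm with a two-finger parallel gripper is mounted at the origin on the work surface; the furniture and walls round the work are solid. World frame = base frame: x ahead of the robot, y to its left, z up, the work surface at z = 0. Lengths are in mm, angles in rad, forces in N, time in s.
With the tool pointing down it reaches from about 400 to 875 mm from the base axis. Payload 6.5 kg.
Tool frame: the origin (TCP) lies midway between the tips of the shut fingers; the grasp point (between the pads) lies 19 mm behind it; z points along the fingers, y is the line along which they close (so a half turn about z gives the same grasp; the last joint's range is limited). The gripper opens to 85 mm and grips with 20 to 120 N. Pads are 22 mm wide; open, the fingers measure 114 mm over their backs; the gripper's body (76 mm by 85 mm) begins 54 mm behind the grasp point. The pads swing forward as they close: fully open they stand 13 mm farther back than shut.
Start: joints at [-1.184, 0.536, -0.004, 1.538, 0.003, 1.067, -0.071], TCP at [284.36, 584.491, 231.29] pointing down, gripper open.
Joint ranges: [-2.7, 2.7], [-0.37, 2.16], [-1.27, 1.26], [0.24, 2.4], [-1.31, 4.45], [0.19, 1.91], [-2.76, 2.76]. Speed limits (rad/s): [2.39, 2.39, 3.14, 3.14, 3.14, 3.14, 3.14].

## Interface

Orientations are given as a 3x3 rotation matrix whose columns are the frame's x, y, z axes.
In Python, from station import observe, camera, calibration, job_done, spot_in, tip_of gives the robot as it stands.
- The arm moves only by the shell command python3 -m pendant 'ROWS' [OPENING]. ROWS is JSON, a list of rows, each a list of 6 numbers: the shift along the tool's x, y, z in cm, then the turn, a rotation vector about the tool's x, y, z in rad. A call has 1 to 12 rows; each row is the pose to reach, as a shift and turn from the pose commanded when the call began, along the tool's axes at that moment; what a row does not reach only later rows make up. A row lasts 1/10 s, in which the tool goes at most 50 mm and 8.59 degrees, less where a joint would pass 70% of its speed; a pose out of reach is approached as far as the arm can. A call with a gripper value outside its range is refused whole. OPENING is the finger opening in cm, from 0 to 8.54, set as the call begins (- or left out, the last holds). The fingers move at their own pace and stop on an object; the grip force is fixed at half the most. Time passes only in rows, so rows that repeat a pose let the fingers close. It gives the time, the measured TCP pose, the force, the opening and the grip force at its end, in the units of the state.
- observe(): the state, without advancing time (a new reading comes with each control period).
- camera(name): name is "side" or "top" or "wrist"; returns (picture, depth): 384x512x3 uint8, blue, green, red; 384x512 float32, mm along the optical axis (not along the pixel's ray), 0 where there is no reading.
- calibration(name): a dict with "fx", "fy", "cx", "cy" (pixels), "R" (3x3) and "t" (3): a world point X has camera coordinates R X + t. Camera axes: x right, y down, z forward; pixel columns grow to the right and rows downward; lengths in mm; the calibration is good to about 2 mm. The wrist camera is an equidistant fisheye: a pixel r from the principal point sees the ray r / f radians off the axis. A picture is of the moment at which its call begins: read the wrist's pose just before it. calibration takes no time and is no camera call; for the wrist camera it gives the pose at the moment of the call.
- job_done(): hands the job in; it is judged then, once.
Trained networks look in the newest picture that a camera, given by its name, has taken for a name from the list of things; names that differ only in an ending like _2 or _b are one class to them, and where a whole thing is asked for, a point or a joint stands for the part that bears it (a point fixed in the world has none). Each returns a list of dicts, best first, with "p" (0 to 1); they miss things now and then, are a little off and sometimes report something else, mostly with a low value. They report only what shows in the picture. A call takes as long as a camera call.
- spot_in(camera, target): "xy" ([column, row] in pixels, amid what is visible of it).
- tip_of(camera, target): "xy" ([column, row] in pixels: a listed point, or the origin of a listed thing).
The state is a dict: "time_s": time; "q": joint angles; "qd": joint speeds; "effort": joint torques, N m; "tcp_pos": TCP position; "ee_rot": TCP orientation; "wrist_force": force on the tool from outside, world axes, zero at the start; "ft_torque": the same for the moment, N m; "gripper_width": finger opening in mm; "grip_force": force on a finger pad.
Only numpy, scipy, OpenCV 4.12 (cv2) and the standard library are available. Lean on these libraries where they do the work, as an engineer would, in place of code of your own. Each camera call takes 0.05 s, during which the arm holds its last target. There are 200 camera calls.

## Working session

There is one attempt and no reset: what is moved stays moved. The work goes in short steps, Python scripts to look and compute and a shell command to move; the robot and the scene stay as the last step left them, time stands still between calls to the robot, and variables do not carry over. Pictures are saved under pics/ and viewed, at most 10 in all, crops included, and the job is handed in when it is done.

```bash
mkdir -p pics; cat > h.py <<'E'
import numpy as np, cv2
from station import *
def ray(c,uv):
    u,v=(uv[0]-c['cx'])/c['fx'],(uv[1]-c['cy'])/c['fy']
    return np.array([u,v,1.])
def at_z(c,uv,z,fish=False):
    R,t=np.array(c['R']),np.array(c['t'])
    r=ray(c,uv)
    if fish:
        a=np.hypot(r[0],r[1]); r=np.array([*(r[:2]/max(a,1e-9)*np.sin(a)),np.cos(a)])
    o=-R.T@t; d=R.T@r
    return o+d*(z-o[2])/d[2]
E
python3 - <<'E'
from h import *
for n in ['top','side','wrist']:
    c=calibration(n); im,d=camera(n); cv2.imwrite(f'pics/{n}0.png',im)
    for k,z in [('key_left_top',60),('key_right_top',60),('small_button_top',49),('press_unit',0)]:
        for r in tip_of(n,k)[:2]: print(n,k,round(r['p'],2),np.round(r['xy']),np.round(at_z(c,r['xy'],z,n=='wrist'),1))
a=[cv2.imread(f'pics/{n}0.png') for n in ['top','side']]
cv2.imwrite('pics/ts.png',cv2.resize(np.vstack(a),(400*512//384*3//4*1,600)))
s=observe();print(s['time_s'],np.round(s['ee_rot'],3),s['gripper_width'],s['wrist_force'])
E
```

```text
top key_left_top 0.49 [255. 213.] [483.1  -6.9  60. ]
top key_right_top 0.55 [276. 213.] [484.3 -66.3  60. ]
top press_unit 0.95 [262. 217.] [478.6 -27.    0. ]
top press_unit 0.61 [255. 214.] [487.  -7.   0.]
side key_left_top 0.56 [238. 191.] [476.8  -8.   60. ]
side key_right_top 0.64 [241. 202.] [483.1 -54.5  60. ]
side key_right_top 0.28 [251. 140.] [527.9 274.9  60. ]
side press_unit 0.95 [240. 218.] [479.3 -45.3   0. ]
0.75 [[-0.899  0.437  0.   ]
 [ 0.437  0.899  0.   ]
 [-0.     0.    -1.   ]] 85.55375916762857 [ 0.05201874 -0.32149216  0.2358655 ]
```

View pics/top0.png

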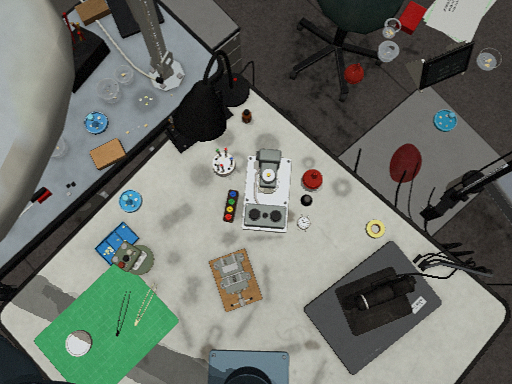

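View pics/side0.png

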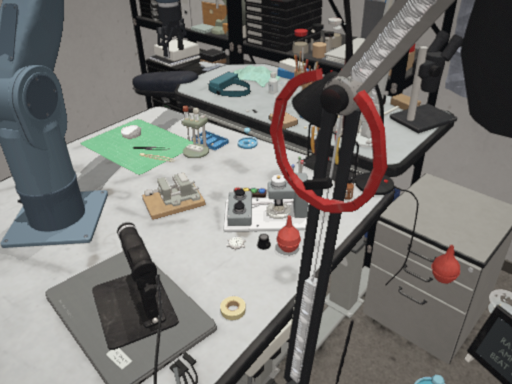

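```bash
python3 - <<'E'
from h import *
c=calibration('top'); im,d=camera('top')
R,t=np.array(c['R']),np.array(c['t'])
v,u=np.mgrid[:384,:512]; P=np.stack([(u-c['cx'])/c['fx']*d,(v-c['cy'])/c['fy']*d,d],-1)
W=(P-t)@R; W[d==0]=np.nan
for y in range(700,-200,-50):
    m=(abs(W[...,1]-y)<25)
    out=[]
    for x in range(200,700,50):
        k=m&(abs(W[...,0]-x)<25); out.append(int(np.nanmax(W[...,2][k])) if k.any() else -1)
    print(y,out)
# box top pts
s=observe();w=calibration('wrist');Rw,tw=np.array(w['R']),np.array(w['t'])
E=np.array(s['ee_rot']);p=np.array(s['tcp_pos'])
print('cam in tool',E.T@(-Rw.T@tw-p), 'axis',E.T@Rw[2])
print(p,np.degrees(np.arctan2(E[1,1],E[0,1])))
# shift to (450,-37,231): in tool axes
print(E.T@(np.array([450,-37,231])-p)/10)
E
```

```text
700 [7, 3, 49, 53, 50, 47, -1, -1, -567, -602]
650 [9, 10, 39, 52, 54, 53, 52, 42, -1, -1]
600 [6, 12, 7, 42, 53, 52, 51, 53, 51, 53]
550 [8, 333, 312, 9, 36, 52, 53, 56, 52, 92]
500 [9, 347, 8, 8, 7, 40, 53, 54, 52, 53]
450 [8, 9, 8, 22, 481, 8, 18, 52, 74, 78]
400 [10, 8, 11, 19, 481, 492, 15, 20, 74, 76]
350 [11, 9, 162, 719, 723, 19, 62, 58, 7, 74]
300 [766, 11, 159, 712, 747, 763, 774, 787, 793, 794]
250 [794, 16, 7, 7, 8, 729, 756, 766, 773, 775]
200 [10, 8, 9, 7, 8, 6, 8, 8, 7, 262]
150 [7, 7, 9, 6, 7, 8, 6, 7, 7, 284]
100 [6, 23, 77, 76, 8, 20, 23, 7, 97, 284]
50 [23, 74, 80, 80, 25, 23, 25, 26, 34, 220]
0 [7, 70, 76, 69, 21, 64, 63, 107, 121, 120]
-50 [5, 22, 6, 6, 7, 63, 62, 122, 125, 120]
-100 [6, 8, 6, 8, 8, 57, 61, 19, 19, 111]
-150 [24, 24, 6, 7, 7, 15, 32, 56, 97, 7]
cam in tool [ 7.89898003e+01 -1.23582330e-01 -1.42102494e+02] axis [-3.08794403e-01 -8.10237062e-04  9.51128467e-01]
[284.39025589 584.48660948 231.32073509] 64.05782864666665
[-4.20800110e+01 -4.86414904e+01  3.23923748e-02]
```

```bash
python3 - <<'E'
from h import *
s=observe();E=np.array(s['ee_rot']);p=np.array(s['tcp_pos'])
for n in ['top','side']:
    c=calibration(n);R,t=np.array(c['R']),np.array(c['t']);print(n,'cam at',-R.T@t)
    for X in [p,p+[0,0,200],[0,0,0],[0,0,400],[142,292,500],[483,-37,60]]:
        q=R@X+t;print(np.round(X),np.round([c['fx']*q[0]/q[2]+c['cx'],c['fy']*q[1]/q[2]+c['cy']]))
im,d=camera('top')
c=calibration('top');R,t=np.array(c['R']),np.array(c['t'])
v,u=np.mgrid[:384,:512]; P=np.stack([(u-c['cx'])/c['fx']*d,(v-c['cy'])/c['fy']*d,d],-1)
W=(P-t)@R
for m in [(W[...,2]>200)&(W[...,2]<650)&(d>0),(W[...,2]>650)&(d>0)]:
    n,l,st,_=cv2.connectedComponentsWithStats(m.astype('uint8'))
    for i in range(1,n):
        if st[i,4]>15: k=l==i;print(st[i],np.round(np.percentile(W[k],[2,98],axis=0)))
E
```

```text
top cam at [ 305.00727981  -18.00995231 1319.11097516]
[284. 584. 231.] [  1. 280.]
[284. 584. 431.] [-56. 281.]
[0 0 0] [248. 393.]
[  0   0 400] [244. 446.]
[142 292 500] [ 73. 371.]
[483 -37  60] [266. 213.]
side cam at [  474.14655288 -1000.50905241   734.77946092]
[284. 584. 231.] [174.  57.]
[284. 584. 431.] [167.  -4.]
[0 0 0] [ 58. 218.]
[  0   0 400] [10. 71.]
[142 292 500] [97. -7.]
[483 -37  60] [240. 198.]
[ 130    0   36   58 1076] [[879. 239. 205.]
 [919. 279. 411.]]
[63 12  6 10 28] [[973. 505. 201.]
 [983. 514. 234.]]
[71 22  6  6 18] [[945. 479. 203.]
 [960. 487. 238.]]
[ 173   50   57   92 2569] [[638.  74. 223.]
 [838. 191. 340.]]
[472 151  40  25  91] [[ 571. -558.  202.]
 [ 586. -548.  361.]]
[478 160  34  27 314] [[ 543. -583.  203.]
 [ 578. -560.  340.]]
[ 20 186  33  31 247] [[413. 382. 459.]
 [462. 424. 491.]]
[  0 281  18  20 256] [[244. 514. 254.]
 [280. 543. 344.]]
[232 382  22   2  28] [[ 68. -12. 200.]
 [ 81.  30. 272.]]
[    0     0    75   242 12925] [[378. 253. 689.]
 [652. 324. 790.]]
[   0  335   75   49 1443] [[172. 225. 705.]
 [218. 308. 781.]]
```

View pics/wrist0.png

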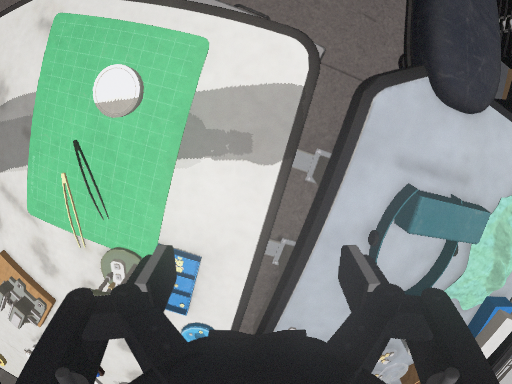

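```bash
python3 -m pendant '[[0,-4,0,0,0,0],[0,-8.5,0,0,0,0],[0,-13,0,0,0,0],[0,-17.5,0,0,0,0],[0,-21.5,0,0,0,-0.03],[-4.5,-22.5,0,0,0,-0.07],[-9,-23.5,0,0,0,-0.1],[-14,-25,0,0,0,-0.15],[-18.7,-26.3,0,0,0,-0.2],[-22.5,-28.8,0,0,0,-0.25],[-26.5,-32,0,0,0,-0.3],[-31,-35.3,0,0,0,-0.35]]' 4.55
```

```text
time_s: 2.05
tcp_pos: [406.1, 135.9, 231.6]
ee_rot: [[-0.995, 0.1, 0.001], [0.1, 0.995, 0.0], [-0.001, 0.001, -1.0]]
wrist_force: [1.3, 0.4, -0.2]
gripper_width: 45.4
grip_force: 0.0
```

```bash
python3 -m pendant '[[-1,-4,1,0,0,-0.03],[-2,-8.3,2,0,0,-0.06],[-3.5,-12.6,3.5,0,0,-0.09],[-5,-16.9,5,0,0,-0.12],[-5,-16.9,5,0,0,-0.12],[-5,-16.9,5,0,0,-0.12],[-5,-16.9,5,0,0,-0.12]]'; python3 - <<'E'
from h import *
s=observe();E=np.array(s['ee_rot']);p=np.array(s['tcp_pos']);c=calibration('wrist');im,d=camera('wrist'); cv2.imwrite('pics/w1.png',im)
print(p,s['wrist_force'],np.degrees(np.arctan2(E[1,1],E[0,1])))
g={}
for k,z in [('key_left_top',60),('key_right_top',60),('small_button_top',49),('press_unit',0),('ram_left_foot',40.5),('cushion_top',18)]:
    for r in tip_of('wrist',k)[:2]: print(k,round(r['p'],2),np.round(r['xy']),np.round(at_z(c,r['xy'],z,True),1))
    for r in spot_in('wrist',k)[:2]: print('  spot',round(r['p'],2),np.round(r['xy']),np.round(at_z(c,r['xy'],z,True),1))
E
```

```text
time_s: 2.75
tcp_pos: [438.0, -34.3, 181.6]
ee_rot: [[-1.0, -0.019, 0.0], [-0.019, 1.0, 0.001], [-0.0, 0.001, -1.0]]
wrist_force: [-0.1, 0.3, 0.1]
gripper_width: 45.5
grip_force: 0.0
[437.95581561 -34.33232073 181.56685813] [-0.0743223   0.3318812   0.07308353] 91.06606844736568
key_left_top 0.78 [286. 227.] [480.3  -5.8  60. ]
key_left_top 0.63 [227. 227.] [481.2 -63.4  60. ]
  spot 0.76 [283. 225.] [478.5  -8.7  60. ]
key_right_top 0.95 [226. 226.] [480.2 -64.4  60. ]
  spot 0.9 [226. 224.] [477.4 -63.6  60. ]
small_button_top 0.43 [253. 220.] [478.1 -38.3  49. ]
small_button_top 0.25 [226. 222.] [480.9 -65.6  49. ]
  spot 0.57 [355. 346.] [670.2 104.8  49. ]
  spot 0.41 [253. 219.] [476.6 -38.   49. ]
press_unit 0.84 [255. 204.] [479.5 -36.4   0. ]
  spot 0.78 [253. 236.] [519.9 -38.    0. ]
  spot 0.56 [502. 228.] [518.2 358.1   0. ]
ram_left_foot 0.58 [254. 297.] [581.9 -35.2  40.5]
cushion_top 0.71 [249. 282.] [576.5 -42.6  18. ]
  spot 0.63 [254. 238.] [514.4 -37.2  18. ]
```

View pics/w1.png

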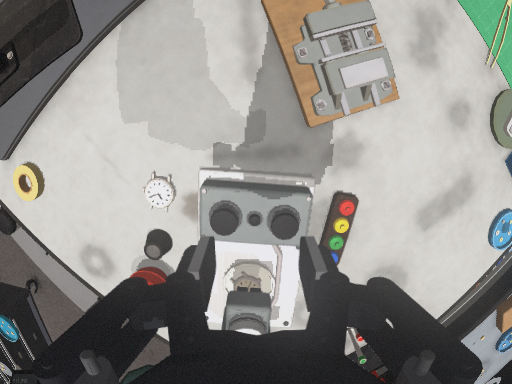

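```bash
cat >> h.py <<'E'
def cloud():
    c=calibration('wrist'); im,d=camera('wrist')
    R,t=np.array(c['R']),np.array(c['t'])
    v,u=np.mgrid[:384,:512]; a=(u-c['cx'])/c['fx']; b=(v-c['cy'])/c['fy']; r=np.hypot(a,b)+1e-9
    P=np.stack([a/r*np.tan(r)*d,b/r*np.tan(r)*d,d],-1); W=(P-t)@R; W[d==0]=np.nan
    return im,W
E
python3 - <<'E'
from h import *
im,W=cloud()
box=(abs(W[...,0]-480)<40)&(abs(W[...,1]+36)<60)
print(np.histogram(W[...,2][box],bins=range(0,90,5)))
m=box&(W[...,2]>54)&(W[...,2]<68)
n,l,st,ce=cv2.connectedComponentsWithStats(m.astype('uint8'))
for i in range(1,n):
    if st[i,4]>40:
        k=l==i; (ctr,r)=cv2.minEnclosingCircle(W[k][:,:2].astype('float32')); print(st[i],np.round(ctr,1),round(r,1),np.round(W[k].mean(0),1),np.round(np.ptp(W[k],axis=0),1))
m=box&(W[...,2]>36)&(W[...,2]<47)
print('box',cv2.minAreaRect(W[m][:,:2].astype('float32')),W[m].mean(0))
E
```

```text
(array([  33,   85,  796,  125,  137,  156,  152,  431, 4152,  211,   22,
        958,  243,    0,    0,    0,    0]), array([ 0,  5, 10, 15, 20, 25, 30, 35, 40, 45, 50, 55, 60, 65, 70, 75, 80,
       85]))
[211 209  29  27 608] [476.9 -66.6] 14.2 [475.9 -66.3  59.2] [27.7 27.5  7.4]
[272 213  28  27 605] [480.4  -7.1] 14.1 [479.4  -7.2  59.2] [27.2 26.9  7.3]
box ((478.381103515625, -36.534271240234375), (116.68500518798828, 62.2065315246582), 86.3846206665039) [472.74583282 -37.25320306  41.59846633]
```

```bash
python3 -m pendant '[[-2,-0.15,2,0,0,0.04],[-4.05,-0.34,5,0,0,0.078],[-4.05,-0.34,9.0,0,0,0.078],[-4.05,-0.34,9.6,0,0,0.078],[-4.05,-0.34,9.6,0,0,0.078],[-4.05,-0.34,9.6,0,0,0.078]]'; python3 - <<'E'
from h import *
s=observe();E=np.array(s['ee_rot']);p=np.array(s['tcp_pos']);im,W=cloud(); cv2.imwrite('pics/w2.png',im)
print(p,np.round(E,3),s['wrist_force'])
T=(W-p)@E
for sg in (1,-1):
    m=(abs(T[...,0])<25)&(sg*T[...,1]>5)&(sg*T[...,1]<60)&(T[...,2]>-18)&(T[...,2]<8)
    print(sg,m.sum(),np.round(np.percentile(T[m],[1,5,50,95,99],axis=0),1).tolist())
mid=np.array([478.6,-36.9,60]);print('mid in tool',E.T@(mid-p))
for y in(-7.1,-66.6):
  print(E.T@(np.array([480.4 if y>-10 else 476.9,y,60])-p))
m=(abs(W[...,0]-480)<40)&(abs(W[...,1]+36)<60)&(W[...,2]>54)&(W[...,2]<64)
n,l,st,ce=cv2.connectedComponentsWithStats(m.astype('uint8'))
for i in range(1,n):
    if st[i,4]>40: print(np.round(W[l==i].mean(0),1),np.round(np.ptp(W[l==i],axis=0),1))
E
```

```text
time_s: 4.05
tcp_pos: [478.9, -38.5, 86.6]
ee_rot: [[-0.998, 0.061, 0.001], [0.061, 0.998, 0.0], [-0.001, 0.0, -1.0]]
wrist_force: [-0.4, 0.6, 0.1]
gripper_width: 45.9
grip_force: 0.0
[478.94052197 -38.45180814  86.62220743] [[-0.998  0.061  0.001]
 [ 0.061  0.998  0.   ]
 [-0.001  0.    -1.   ]] [-0.37435697  0.55738352  0.12426461]
1 407 [[-10.4, 22.1, -17.9], [-8.0, 22.2, -17.4], [6.9, 23.3, -12.2], [11.2, 34.4, -3.9], [11.4, 35.6, -2.1]]
-1 414 [[-10.4, -36.4, -17.9], [-8.3, -35.1, -17.7], [7.0, -24.1, -12.4], [11.4, -22.8, -4.1], [11.5, -22.8, -2.3]]
mid in tool [ 0.47281154  1.5240202  26.6217919 ]
[ 0.49267829 31.37832615 26.62641159]
[  0.35922655 -28.22437603  26.61732363]
[474.7 -65.2  59.2] [27.5 26.9  7.1]
[478.   -7.3  59.2] [25.8 27.7  7.2]
```

View pics/w2.png

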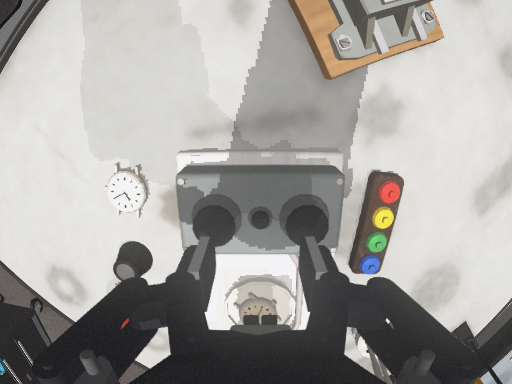

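```bash
python3 -m pendant '[[0.1,0.17,1,0,0,0],[0.1,0.17,2,0,0,0],[0.1,0.17,2.5,0,0,0],[0.1,0.17,2.8,0,0,0],[0.1,0.17,3.0,0,0,0],[0.1,0.17,3.0,0,0,0],[0.1,0.17,3.0,0,0,0]]' 4.7
```

```text
time_s: 4.8
tcp_pos: [477.0, -36.4, 55.3]
ee_rot: [[-0.998, 0.061, -0.001], [0.061, 0.998, 0.0], [0.001, 0.0, -1.0]]
wrist_force: [-2.7, 1.4, 3.8]
gripper_width: 46.8
grip_force: 1.8
```

```bash
python3 -m pendant '[[0,0,0.2,0,0,0],[0,0,0.4,0,0,0],[0,0,0.6,0,0,0],[0,0,0.6,0,0,0]]'; python3 - <<'E'
from h import *
im,W=cloud(); cv2.imwrite('pics/w3.png',cv2.resize(im[130:330,130:390],(780,600)));print(observe()['wrist_force'],observe()['ft_torque'])
E
```

```text
time_s: 5.2
tcp_pos: [477.1, -36.4, 49.5]
ee_rot: [[-0.998, 0.061, -0.001], [0.061, 0.998, 0.0], [0.001, 0.0, -1.0]]
wrist_force: [-3.7, 0.2, 7.8]
gripper_width: 46.8
grip_force: 4.2
[-4.7969494   0.63572286  9.33911396] [ 0.23322027  0.97575996 -0.00590394]
```

View pics/w3.png

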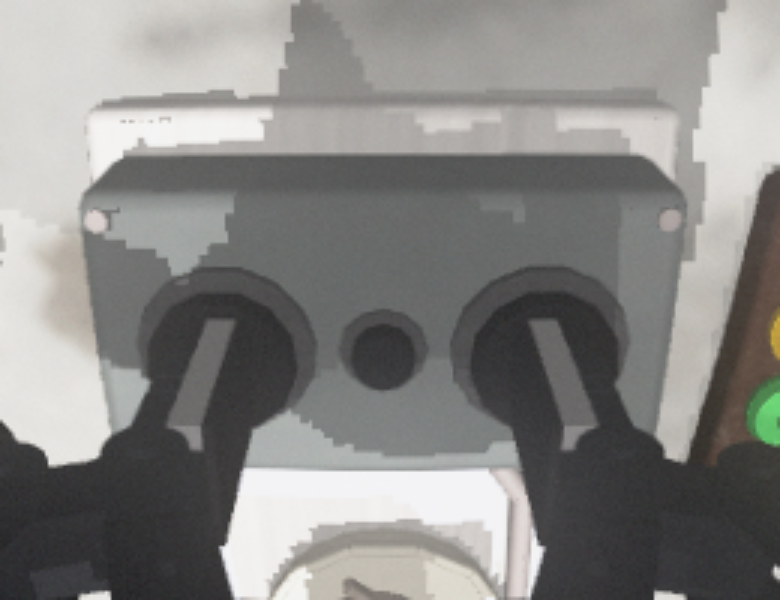

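Both fingertips sit on their caps (crop pixels about 225,350 and 550,350) and the small button (383,355) is free. I'll press on to the stop.

```bash
python3 -m pendant '[[0,0,0.1,0,0,0],[0,0,0.2,0,0,0],[0,0,0.25,0,0,0],[0,0,0.25,0,0,0]]'
```

```text
time_s: 5.65
tcp_pos: [477.2, -36.4, 49.2]
ee_rot: [[-0.998, 0.061, -0.001], [0.061, 0.998, 0.002], [0.001, 0.002, -1.0]]
wrist_force: [-12.2, 3.2, 43.3]
gripper_width: 47.0
grip_force: 21.4
```

```bash
python3 -m pendant '[[0,0,-0.1,0,0,0],[0,0,-0.1,0,0,0]]'; python3 - <<'E'
from h import *
s=observe();p=s['tcp_pos'];print(p,s['wrist_force'],s['ft_torque'])
im,W=cloud()
c=np.array([477.2,-36.4])
for nm,k in (('L',(480,-7)),('R',(477,-66))):
    m=(np.hypot(W[...,0]-k[0],W[...,1]-k[1])<13)&(W[...,2]>46)&(W[...,2]<62)&(W[...,0]<k[0])
    print(nm,m.sum(),np.round(np.percentile(W[...,2][m],[25,50,75]),1))
for k in(-1,1):
    m=(abs(W[...,0]-599+20)<40)&(abs(W[...,2]-29)<10)
E
```

```text
time_s: 5.85
tcp_pos: [477.1, -36.4, 49.3]
ee_rot: [[-0.998, 0.061, -0.001], [0.061, 0.998, 0.001], [0.001, 0.001, -1.0]]
wrist_force: [-8.6, 1.5, 30.1]
gripper_width: 47.1
grip_force: 14.5
[477.12090924 -36.44880717  49.30720843] [-8.57587409  1.45020753 30.05485762] [0.28771637 2.11471949 0.03495794]
L 707 [50.8 51.4 52.2]
R 597 [50.9 51.5 52.3]
```

```bash
H='' ; python3 -m pendant '[[0,0,0,0,0,0],[0,0,0,0,0,0],[0,0,0,0,0,0],[0,0,0,0,0,0],[0,0,0,0,0,0],[0,0,0,0,0,0],[0,0,0,0,0,0],[0,0,0,0,0,0],[0,0,0,0,0,0],[0,0,0,0,0,0],[0,0,0,0,0,0],[0,0,0,0,0,0]]'; python3 -m pendant '[[0,0,0,0,0,0],[0,0,0,0,0,0],[0,0,0,0,0,0],[0,0,0,0,0,0],[0,0,0,0,0,0],[0,0,0,0,0,0],[0,0,0,0,0,0],[0,0,0,0,0,0],[0,0,0,0,0,0],[0,0,0,0,0,0],[0,0,0,0,0,0],[0,0,0,0,0,0]]'; python3 -m pendant '[[0,0,0,0,0,0],[0,0,0,0,0,0],[0,0,0,0,0,0],[0,0,0,0,0,0],[0,0,0,0,0,0],[0,0,0,0,0,0],[0,0,0,0,0,0],[0,0,0,0,0,0],[0,0,0,0,0,0],[0,0,0,0,0,0],[0,0,0,0,0,0],[0,0,0,0,0,0]]'
```

```text
time_s: 7.1
tcp_pos: [477.1, -36.4, 49.3]
ee_rot: [[-0.998, 0.061, -0.001], [0.061, 0.998, 0.001], [0.001, 0.001, -1.0]]
wrist_force: [-9.5, 2.0, 29.8]
gripper_width: 47.4
grip_force: 14.5
time_s: 8.3
tcp_pos: [477.1, -36.5, 49.3]
ee_rot: [[-0.998, 0.061, -0.001], [0.061, 0.998, 0.001], [0.001, 0.001, -1.0]]
wrist_force: [-9.4, 1.7, 28.4]
gripper_width: 47.1
grip_force: 14.5
time_s: 9.5
tcp_pos: [477.2, -36.4, 49.3]
ee_rot: [[-0.998, 0.061, -0.001], [0.061, 0.998, 0.001], [0.001, 0.001, -1.0]]
wrist_force: [-9.6, 2.2, 28.7]
gripper_width: 46.7
grip_force: 14.5
```

Held 3.6 s and more; now straight up and clear, then check.

```bash
python3 -m pendant '[[0,0,-0.5,0,0,0],[0,0,-1.2,0,0,0],[0,0,-3,0,0,0],[0,0,-6,0,0,0],[0,0,-9,0,0,0],[2,0,-12,0,0,0],[4,0,-13,0,0,0],[4,0,-13,0,0,0],[4,0,-13,0,0,0],[4,0,-13,0,0,0]]'; python3 - <<'E'
from h import *
im,W=cloud(); cv2.imwrite('pics/w4.png',im)
for k in ((480,-7),(477,-66)):
    m=(np.hypot(W[...,0]-k[0],W[...,1]-k[1])<12)&(W[...,2]>46); print(np.percentile(W[...,2][m],[25,50,75]))
print(observe()['qd'].__str__()[:80],observe()['wrist_force'])
E
```

```text
time_s: 10.5
tcp_pos: [438.4, -34.1, 177.4]
ee_rot: [[-0.998, 0.061, 0.0], [0.061, 0.998, -0.0], [-0.0, -0.0, -1.0]]
wrist_force: [0.3, -0.2, 0.4]
gripper_width: 46.9
grip_force: 0.0
[58.98076592 59.38376266 59.81637614]
[59.03559713 59.54132271 59.93323218]
[ 0.00136921  0.00315645  0.00057794  0.00275209  0.00139115  0.00218337
 -0.000 [-0.3035475  -0.84196487 -0.418487  ]
```

View pics/w4.png

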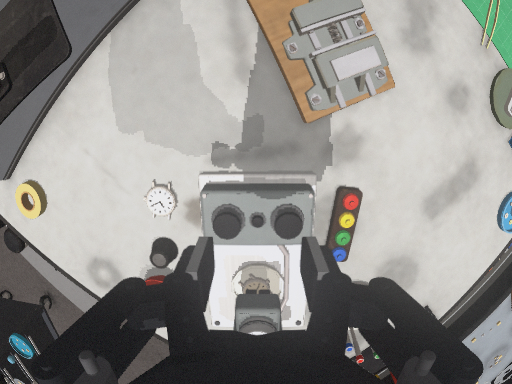

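Both keys are back up (caps at 227,222 and 288,222). The bystanders I can see are in place and the arm is clear.

```bash
python3 -c "from station import job_done; print(job_done())"
```

```text
the job is handed in; nothing more can be done
None
```

I pressed both large keys together to their stops, held them down for about 3.6 s, then let go and moved clear; both keys sprang back up, the small button and surrounding things were left alone as far as the pictures show, and the job is handed in.

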